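Flip the reorder marker of the empty sanding-sleeve bin

ROBOT

A 7-joint arm with a two-finger parallel gripper is mounted at the origin on the work surface. World frame = base frame: x ahead of the robot, y to its left, z up, the work surface at z = 0. Lengths are in mm, angles in rad, forces in N, time in s.
With the tool pointing down it reaches from about 425 to 875 mm from the base axis. Payload 4.7 kg.
Tool frame: the origin (TCP) lies midway between the tips of the shut fingers; the grasp point (between the pads) lies ctrl.grip_depth behind it (ctrl.grip_depth is the distance from the TCP to the grasp point, in mm); z points along the fingers, y is the line along which they close (so a half turn about z gives the same grasp; the last joint's range is limited). The gripper opens to 87 mm and grips with 3 to 60 N. Pads are 19 mm wide; open, the fingers measure 117 mm over their backs; the gripper's body (75 mm by 190 mm) begins 51 mm behind the grasp point.
Start: joints at [-1.164, 0.321, -0.07, 1.45, 0.023, 1.371, -0.057], TCP at [248.833, 600.506, 222.587] pointing down, gripper open.
Joint ranges: [-2.86, 2.86], [-0.3, 2.09], [-1.38, 1.24], [0.06, 2.45], [-1.56, 4.7], [0.09, 2.05], [-2.69, 2.69]. Speed limits (rad/s): [2.57, 2.57, 3.14, 3.14, 3.14, 3.14, 3.14].

INTERFACE

Orientations are given as a 3x3 rotation matrix whose columns are the frame's x, y, z axes.
In Python, from rig import telemetry, get_image, workorder, ctrl gives the robot as it stands. The module is installed in compiled form; this text tells all that it offers.
- The arm moves only by the shell command python3 -m jog 'ROWS' [FORCE]. ROWS is JSON, a list of rows, each an object of numbers: "jaw": the closure, from 0 (fully open) to 1 (shut); "dx", "dy", "dz": the shift along the tool's x, y, z in cm; "wx", "wy", "wz": the turn, a rotation vector about the tool's x, y, z in rad. A call has 1 to 10 rows; each row shifts and turns the commanded pose from where the row before left it, along the tool's axes as they then stand; what a row does not reach is not made up. A row lasts 1/8 s, in which the tool goes at most 62.5 mm and 10.7 degrees, less where a joint would pass 70% of its speed; a pose out of reach is approached as far as the arm can. A call is refused whole if a number of a shift passes 6.25 or a number of a turn 0.188, either way. A call with a gripper value outside its range is refused whole. The fingers move at their own pace and stop on an object; FORCE is the grip in N (left out, the last holds). Time passes only in rows, so rows that do not move let the fingers close. It gives the time, the measured TCP pose, the force, the opening and the grip force at its end, in the units of the state.
- telemetry.get_state(): the state, without advancing time (a new reading comes with each control period).
- get_image(name): name is "scene" or "top" or "wrist"; returns a dict with "color" (400x640x3 uint8, red, green, blue), "vertical_fov" (degrees; the focal length in pixels is half the picture's height over the tangent of half this angle, whatever the lens; pixels are square), "cx", "cy" (the principal point, pixels), "origin" and "orientation" of the camera in the world. Camera axes: x right, y down, z forward; pixel columns grow to the right and rows downward; lengths in mm; the calibration is good to about 2 mm. A picture is of the moment at which its call begins. There is no depth.
- workorder.finish_job(): hands the job in; it is judged then, once.
The state is a dict: "t": time; "joints": joint angles; "dq": joint speeds; "tau": joint torques, N m; "ee_pos": TCP position; "ee_rot": TCP orientation; "force": force on the tool from outside, world axes, zero at the start; "wrist_torque": the same for the moment, N m; "grip_width": opening from 0.0 (shut) to 1.0 (fully open); "gripper_force": force on a finger pad.
Only numpy, scipy, OpenCV 4.12 (cv2) and the standard library are available. Lean on these libraries where they do the work, as an engineer would, in place of code of your own. Each camera call takes 0.05 s, during which the arm holds its last target. There are 200 camera calls.

TASK

One of the three bins on the sanding-sleeve shelf has run out of sleeves. With a fingertip, gently flip the round wooden marker in front of that bin up and over its hinge until it lies flat back on the shelf, its ringed face up, to show that the size must be reordered. Do not disturb the other two markers, the sleeves, the sanding block or the glue bottle: nothing is to be picked up.

Things in the scene. Friction and masses are not known exactly. Their poses are not given: they have to be found in the camera images.
- rack: Plywood riser shelf standing on the bench, fixed: 400 mm wide (y), 223 mm deep (x from -8 to 215 mm), 75 mm high, open at the front under its 12 mm top. Carries the three units bin_a, bin_b and bin_c in a row, in any order. Origin: on the bench below the middle of the hinge line; x points from front to back.
- bin_a: The EMPTY unit: marker hinge in front, open-topped pale wooden bin behind, fixed. Origin: on the shelf top (75 mm above the bench) right below the middle of the hinge axis, 8 mm behind the shelf's front edge. x points level from front to back, y along the row, z up. Hinge cheeks 14 mm high, 44 mm apart. The bin spans x 102 to 208, y -56 to 56 mm, 55 mm high; bare shelf before it.
- flag_a (a joint): Marker of the EMPTY bin, the one to flip; starts at 0 to 0.25. Value 0 = sticks out level towards the robot (-x of bin_a) past the shelf's front edge, plain face up, open air below it; 1.57 = upright; 3.14 = swung up and over, flat on the shelf, face with inlaid dark ring up. Stops at 0 and 3.14. Stiff hinge: stays at any angle, moves with under 1 N at the edge.
- flag_a_tip (a point): Middle of the outermost edge of marker flag_a, mid-thickness, 72 mm from the hinge axis. The marker is a flat plywood paddle: disc 60 mm across, 6 mm thick, on a 30 mm wide neck, 22 g. Its hinge axis is level, along y of bin_a, 7 mm above bin_a's origin (82 mm above the bench).
- bin_b: Unit of the same make, size and axes as bin_a, 125 or 250 mm from it along the row, its bin stocked with three sleeves 38 mm across. Origin as for bin_a.
- flag_b (a joint): Marker of bin_b, a stocked bin: same paddle, hinge and values as flag_a. Starts at 0 to 0.08 and must be left as it is.
- flag_b_tip (a point): The same point of marker flag_b.
- bin_c: Unit of the same make, size and axes as bin_a, 125 or 250 mm from it along the row, its bin stocked with two sleeves 49 mm across. Origin as for bin_a.
- flag_c (a joint): Marker of bin_c, a stocked bin: same paddle, hinge and values as flag_a. Starts at 0 to 0.08 and must be left as it is.
- flag_c_tip (a point): The same point of marker flag_c.
- sleeve_b0: Brown abrasive sanding sleeve, open tube 38 mm across, 90 mm tall, standing loose in bin_b, 30 g. Origin: centre of its underside. Leave alone.
- sleeve_b1: Brown abrasive sanding sleeve, open tube 38 mm across, 90 mm tall, standing loose in bin_b, 30 g. Origin: centre of its underside. Leave alone.
- sleeve_b2: Brown abrasive sanding sleeve, open tube 38 mm across, 90 mm tall, standing loose in bin_b, 30 g. Origin: centre of its underside. Leave alone.
- sleeve_c0: Brown abrasive sanding sleeve, open tube 49 mm across, 114 mm tall, standing loose in bin_c, 50 g. Origin: centre of its underside. Leave alone.
- sleeve_c1: Brown abrasive sanding sleeve, open tube 49 mm across, 114 mm tall, standing loose in bin_c, 50 g. Origin: centre of its underside. Leave alone.
- block: Loose cork sanding block with a wooden back, 110 x 62 x 38 mm, on the bench beside the shelf. Origin: centre of its underside. Leave alone.
- glue: Loose yellow glue bottle, 60 mm across, 150 mm tall, standing on the bench beside the shelf. Origin: centre of its underside. Leave alone.

How it is judged:
By the outcome, as a careful person would: the job done as asked, in the order asked, and still so for the second after the job is handed in, with the robot touching nothing.
It also fails if it takes over 40 s, if anything falls off the work surface, if the arm or the gripper's body presses on something with over 40 N, if the wrist force passes 120 N, or if a joint passes its speed limit or range.

## Working session

There is one attempt and no reset: what is moved stays moved. The work goes in short steps, Python scripts to look and compute and a shell command to move; the robot and the scene stay as the last step left them, time stands still between calls to the robot, and variables do not carry over. Pictures are saved under pics/ and viewed, at most 10 in all, crops included, and the job is handed in when it is done.

```bash
mkdir -p pics
python3 - <<'E'
from rig import telemetry,get_image,ctrl
import cv2,numpy as np
for n in("scene","top"):
    d=get_image(n);cv2.imwrite(f"pics/{n}0.png",d["color"][:,:,::-1])
    print(n,d["vertical_fov"],d["cx"],d["cy"],np.round(d["origin"],1),np.round(d["orientation"],4).tolist())
s=telemetry.get_state();print(s["t"],s["ee_pos"],np.round(s["ee_rot"],3).tolist(),ctrl.grip_depth)
E
```

```text
scene 44.3888595010615 315.27159723083855 203.0685614396017 [1238.3 -711.4 1000.1] [[0.7775, 0.428, -0.4607], [0.6286, -0.5507, 0.5492], [-0.0187, -0.7166, -0.6973]]
top 57.552784960190706 325.38788312342365 198.9173093559358 [473.8  36.4 879.3] [[0.0428, -0.9775, 0.2067], [-0.9991, -0.0409, 0.0136], [-0.0048, -0.2071, -0.9783]]
0.1 [248.66102507 600.03378037 221.57803134] [[-0.924, 0.383, -0.001], [0.383, 0.924, -0.002], [-0.0, -0.002, -1.0]] 18.700000000000003
```

View pics/scene0.png

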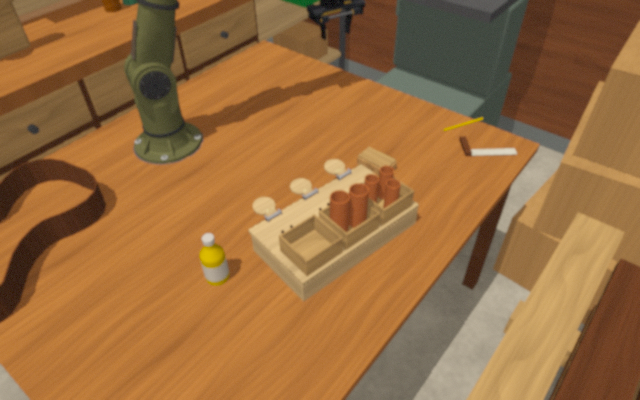

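View pics/top0.png

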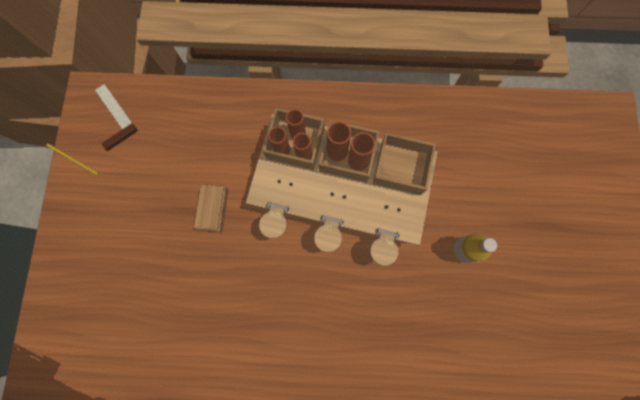

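The empty bin is the rightmost unit in the top view. Its hinge is near (387,233) and its marker disc near (385,251). The other hinges are at about (278,207) and (332,220), and the glue bottle is to the right at (480,247).

```bash
cat > h.py <<'E'
import numpy as np,cv2
from rig import get_image,telemetry
def ray(d,u,v):
    f=200/np.tan(np.radians(d["vertical_fov"]/2)); R=np.array(d["orientation"])
    r=R@np.array([(u-d["cx"])/f,(v-d["cy"])/f,1]);return np.array(d["origin"]),r
def onz(d,u,v,z):
    o,r=ray(d,u,v);return o+r*(z-o[2])/r[2]
E
python3 - <<'E'
from h import *
d=get_image("top");c=d["color"]
cv2.imwrite("pics/crop.png",cv2.resize(c[180:280,240:440,::-1],None,fx=4,fy=4,interpolation=cv2.INTER_CUBIC))
i=c.astype(int);m=((i[...,2]>i[...,0]-8)&(i[...,0]>70)).astype(np.uint8)
m[:180]=0;m[260:]=0;m[:,:240]=0;m[:,430:]=0
n,l,s,ce=cv2.connectedComponentsWithStats(m)
for k in range(1,n):
    if s[k,4]>15: print("hinge",s[k],ce[k].round(1),onz(d,*ce[k],85).round(1))
E
```

```text
(no output)
```

View pics/crop.png

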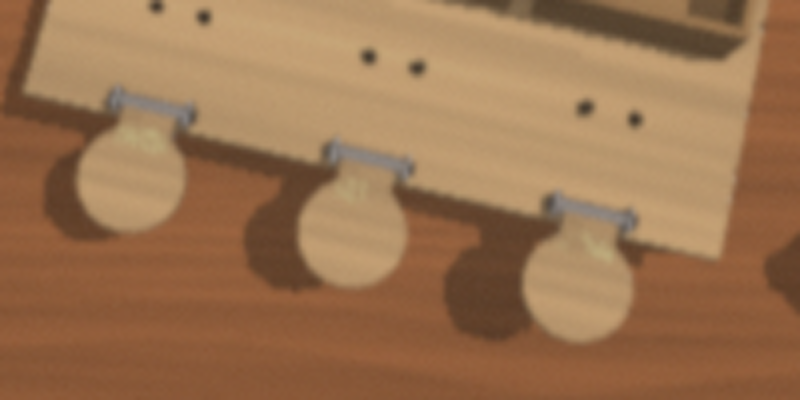

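The crop shows hinge a at crop (592,211) and disc a at (579,287). Hinge c is at (152,107) and hinge b at (370,159). Marker a's shadow is offset further than the others', so it is slightly raised.

Run:
```python
from h import *
d=get_image("top")
P=lambda x,y,z:onz(d,240+x/4,180+y/4,z)
H=[P(592,211,86),P(370,159,86),P(152,107,86)]
D=[P(579,287,82),P(352,231,82),P(131,178,82)]
for a in H+D: print(a.round(1))
y=H[2]-H[0];y/=np.linalg.norm(y);x=np.array([y[1],-y[0],0]);print("yaw x axis",np.arctan2(x[1],x[0]),x)
for h,q in zip(H,D): print(((q-h)@x).round(1),((q-h)@y).round(1))
# where the glue is
print(onz(d,480,247,130))
```

```text
[571.8 -92.3  86. ]
[595.3  29.8  86. ]
[619.3 151.7  86. ]
[530.6 -86.2  82. ]
[555.7  38.1  82. ]
[579.8 161.1  82. ]
yaw x axis -0.19244789097558618 [ 0.98153899 -0.19126217  0.        ]
-41.6 -1.9
-40.4 0.5
-40.6 1.7
[ 545.08818939 -272.91637278  130.        ]
```

```bash
python3 -m jog '[{"jaw":1,"wz":-0.1},{"jaw":1,"wz":-0.1},{"jaw":1,"dx":-2.75,"dy":-5.1},{"jaw":1,"dx":-2.75,"dy":-5.1},{"jaw":1,"dx":-2.75,"dy":-5.1},{"jaw":1,"dx":-2.75,"dy":-5.1},{"jaw":1,"dx":-2.75,"dy":-5.1},{"jaw":1,"dx":-2.75,"dy":-5.1},{"jaw":1,"dx":-2.75,"dy":-5.1},{"jaw":1,"dx":-2.75,"dy":-5.1}]' 10
cat > st.py <<'E'
from h import *
s=telemetry.get_state();p=np.array(s["ee_pos"]);R=np.array(s["ee_rot"])
ex=np.array([.9815,-.1913,0]);ey=np.array([.1913,.9815,0]);U=np.array([ex,ey,[0,0,1]])
print("t",s["t"],"unit pos",(U@(p-[572,-92,0])).round(1),"F",np.round(s["force"],1),"w",round(s["grip_width"],2))
print("tool axes in unit frame (cols)",(U@R).round(3).tolist(),"q",np.round(s["joints"],2))
E
python3 st.py
```

```text
t 0.2 unit pos [-449.7  617.5  221.9] F [-0.3  1.   0.1] w 1.0
tool axes in unit frame (cols) [[-0.98, 0.199, -0.0], [0.199, 0.98, -0.001], [-0.0, -0.001, -1.0]] q [-1.16  0.32 -0.07  1.45  0.02  1.37 -0.06]invalid input
```

```bash
python3 -m jog '[{"jaw":1,"dx":0,"dy":0,"dz":0,"wx":0,"wy":0,"wz":-0.1},{"jaw":1,"dx":0,"dy":0,"dz":0,"wx":0,"wy":0,"wz":-0.1}]' 10
```

```text
t: 0.45
ee_pos: [248.7, 600.3, 222.2]
ee_rot: [[-0.982, 0.188, -0.0], [0.188, 0.982, -0.001], [0.0, -0.001, -1.0]]
force: [0.2, -0.6, 0.4]
grip_width: 0.853
gripper_force: 0.0
```

```bash
python3 -m jog '[{"jaw":1,"dx":-2.75,"dy":-5.1,"dz":0,"wx":0,"wy":0,"wz":0},{"jaw":1,"dx":-2.75,"dy":-5.1,"dz":0,"wx":0,"wy":0,"wz":0},{"jaw":1,"dx":-2.75,"dy":-5.1,"dz":0,"wx":0,"wy":0,"wz":0},{"jaw":1,"dx":-2.75,"dy":-5.1,"dz":0,"wx":0,"wy":0,"wz":0},{"jaw":1,"dx":-2.75,"dy":-5.1,"dz":0,"wx":0,"wy":0,"wz":0},{"jaw":1,"dx":-2.75,"dy":-5.1,"dz":0,"wx":0,"wy":0,"wz":0},{"jaw":1,"dx":-2.75,"dy":-5.1,"dz":0,"wx":0,"wy":0,"wz":0},{"jaw":1,"dx":-2.75,"dy":-5.1,"dz":0,"wx":0,"wy":0,"wz":0},{"jaw":1,"dx":-2.75,"dy":-5.1,"dz":0,"wx":0,"wy":0,"wz":0},{"jaw":1,"dx":-2.75,"dy":-5.1,"dz":0,"wx":0,"wy":0,"wz":0}]' 10 >/dev/null; python3 st.py
```

```text
t 1.7 unit pos [-174.2  106.1  222.7] F [ 0.7  0.4 -1.1] w 0.01
tool axes in unit frame (cols) [[-1.0, 0.0, 0.001], [0.0, 1.0, 0.001], [-0.001, 0.001, -1.0]] q [-0.63 -0.2   0.41  1.98  0.08  1.34  1.13]
```

```bash
python3 -m jog '[{"jaw":1,"dx":-3.2,"dy":-5.3,"dz":0,"wx":0,"wy":0,"wz":0},{"jaw":1,"dx":-3.2,"dy":-5.3,"dz":0,"wx":0,"wy":0,"wz":0},{"jaw":1,"dx":0,"dy":0,"dz":0,"wx":0,"wy":-0.18,"wz":0},{"jaw":1,"dx":0,"dy":0,"dz":0,"wx":0,"wy":-0.18,"wz":0},{"jaw":1,"dx":0,"dy":0,"dz":0,"wx":0,"wy":-0.18,"wz":0},{"jaw":1,"dx":0,"dy":0,"dz":0,"wx":0,"wy":-0.18,"wz":0},{"jaw":1,"dx":0,"dy":0,"dz":0,"wx":0,"wy":-0.18,"wz":0},{"jaw":1,"dx":0,"dy":0,"dz":0,"wx":0,"wy":-0.18,"wz":0}]' 10 >/dev/null; python3 st.py
```

```text
t 2.7 unit pos [-82.   10.  184.7] F [-0.6 -2.4  0. ] w 0.01
tool axes in unit frame (cols) [[-0.907, 0.005, 0.42], [0.011, 1.0, 0.013], [-0.42, 0.016, -0.907]] q [ 0.17 -0.3  -0.11  2.22  0.01  0.78  1.42]
```

```bash
python3 -m jog '[{"jaw":1,"dx":2.6,"dy":-0.7,"dz":2.1,"wx":0,"wy":0,"wz":0},{"jaw":1,"dx":2.6,"dy":-0.8,"dz":2.1,"wx":0,"wy":0,"wz":0}]' 10 >/dev/null; python3 st.py
```

```text
t 2.95 unit pos [-110.7    6.1  123.2] F [-0.  -0.3  0.5] w 0.01
tool axes in unit frame (cols) [[-0.909, -0.014, 0.417], [-0.002, 1.0, 0.03], [-0.417, 0.026, -0.909]] q [ 0.23 -0.3  -0.15  2.35 -0.05  0.66  1.5 ]
```

```bash
python3 -m jog '[{"jaw":1,"dx":1.65,"dy":-0.5,"dz":3.5,"wx":0,"wy":0,"wz":0},{"jaw":1,"dx":1.65,"dy":-0.5,"dz":3.5,"wx":0,"wy":0,"wz":0},{"jaw":1,"dx":0,"dy":0,"dz":0,"wx":0,"wy":0,"wz":0}]' 10 >/dev/null; python3 st.py
python3 - <<'E'
from h import *
for n in("scene","wrist"):cv2.imwrite(f"pics/{n}1.png",get_image(n)["color"][:,:,::-1])
a=cv2.imread("pics/scene1.png")[130:280,180:400];cv2.imwrite("pics/s1c.png",cv2.resize(a,None,fx=3.5,fy=3.5,interpolation=cv2.INTER_CUBIC))
E
```

```text
t 3.325 unit pos [-114.1   -2.4   43.2] F [-0.4 -0.6  0.3] w -0.0
tool axes in unit frame (cols) [[-0.912, -0.013, 0.41], [-0.001, 1.0, 0.029], [-0.41, 0.026, -0.912]] q [ 0.25 -0.16 -0.15  2.44 -0.03  0.44  1.5 ]
```

View pics/s1c.png

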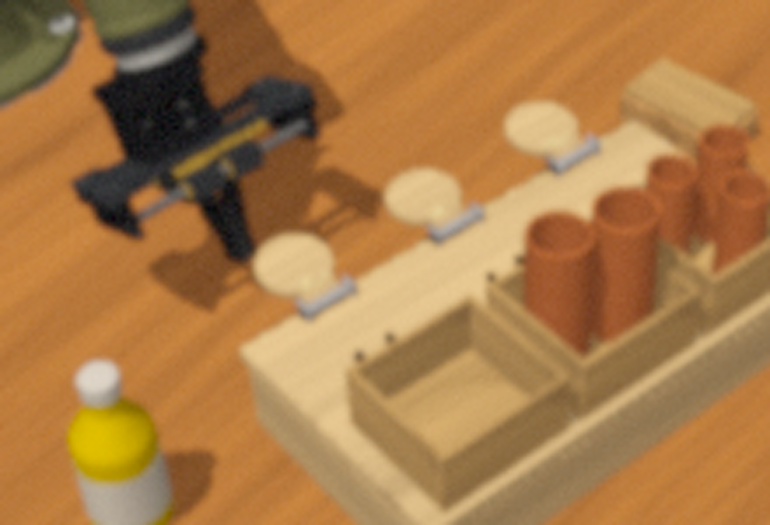

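View pics/wrist1.png

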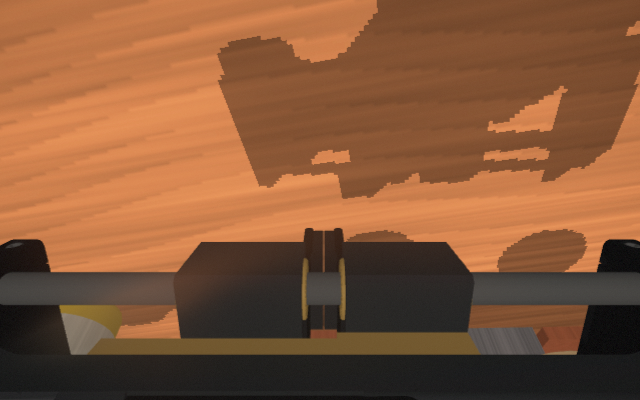

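In the scene crop, the shut fingertips at about (240,258) are in front of and below marker a at (293,262), in line with it. The wrist view only confirms that the fingers are shut. Next I tilt the tool and slide it under.

```bash
python3 -m jog '[{"jaw":1,"dx":-1.4,"dy":0,"dz":0.65,"wx":0,"wy":0,"wz":0},{"jaw":1,"dx":-1.4,"dy":0,"dz":0.65,"wx":0,"wy":0,"wz":0},{"jaw":1,"dx":-0.7,"dy":0,"dz":0.3,"wx":0,"wy":-0.08,"wz":0},{"jaw":1,"dx":-0.6,"dy":0,"dz":0.4,"wx":0,"wy":-0.08,"wz":0},{"jaw":1,"dx":-0.5,"dy":0,"dz":0.4,"wx":0,"wy":-0.08,"wz":0},{"jaw":1,"dx":0,"dy":0,"dz":0,"wx":0,"wy":0,"wz":0}]' 10 >/dev/null; python3 st.py
```

```text
t 4.175 unit pos [-62.3   2.4  51. ] F [-0.1  0.2 -0.4] w 0.01
tool axes in unit frame (cols) [[-0.837, -0.02, 0.547], [0.004, 0.999, 0.042], [-0.547, 0.038, -0.836]] q [ 0.71 -0.12 -0.6   2.44 -0.26  0.23  1.72]
```

```bash
python3 -m jog '[{"jaw":1,"dx":-0.77,"dy":-0.1,"dz":-1.17,"wx":0,"wy":0,"wz":0},{"jaw":1,"dx":-1.1,"dy":-0.1,"dz":-0.95,"wx":0,"wy":0,"wz":0},{"jaw":1,"dx":-1.1,"dy":-0.1,"dz":-0.95,"wx":0,"wy":0,"wz":0},{"jaw":1,"dx":-1.1,"dy":0,"dz":-0.95,"wx":0,"wy":0,"wz":0}]' 10 >/dev/null; python3 st.py
python3 - <<'E'
from h import *
ims=[]
a=get_image("scene")["color"][130:260,200:400,::-1];b=get_image("top")["color"][160:290,260:460,::-1]
cv2.imwrite("pics/c2.png",cv2.resize(np.hstack([a,b]),None,fx=2,fy=2,interpolation=cv2.INTER_CUBIC))
E
```

```text
t 4.675 unit pos [-50.7  -0.4 106.9] F [-0.8 -0.  -1.6] w 0.01
tool axes in unit frame (cols) [[-0.838, -0.024, 0.546], [0.001, 0.999, 0.045], [-0.546, 0.039, -0.837]] q [ 0.68 -0.21 -0.52  2.37 -0.31  0.39  1.78]
```

View pics/c2.png

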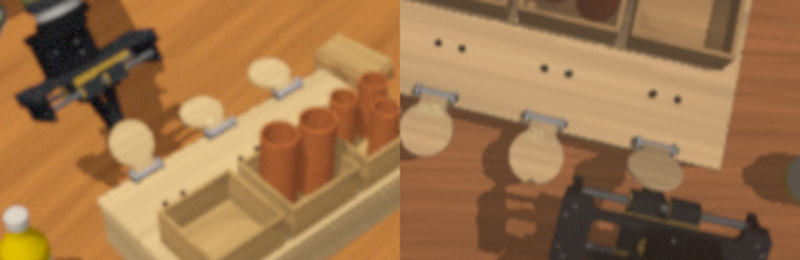

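The left half shows marker a tipped up to about 50° at (130,145), with the finger behind it. The right half shows the same marker foreshortened at (655,168). The other markers are unchanged, so I continue over the top.

```bash
python3 -m jog '[{"jaw":1,"dx":-1.05,"dy":0,"dz":0.03,"wx":0,"wy":0,"wz":0},{"jaw":1,"dx":-1.05,"dy":0,"dz":0.03,"wx":0,"wy":0,"wz":0},{"jaw":1,"dx":-1.0,"dy":0,"dz":0.1,"wx":0,"wy":0,"wz":0},{"jaw":1,"dx":-1.0,"dy":0,"dz":0.1,"wx":0,"wy":0,"wz":0},{"jaw":1,"dx":-0.7,"dy":0,"dz":0.2,"wx":0,"wy":0,"wz":0},{"jaw":1,"dx":-0.7,"dy":0,"dz":0.2,"wx":0,"wy":0,"wz":0},{"jaw":1,"dx":-0.6,"dy":0,"dz":0.4,"wx":0,"wy":0,"wz":0},{"jaw":1,"dx":-0.6,"dy":0,"dz":0.4,"wx":0,"wy":0,"wz":0}]' 10 >/dev/null; python3 st.py
```

```text
t 5.775 unit pos [ 13.4  -0.2 130. ] F [-1.   0.7 -0.3] w 0.01
tool axes in unit frame (cols) [[-0.838, -0.023, 0.546], [0.001, 0.999, 0.045], [-0.546, 0.038, -0.837]] q [ 0.75 -0.08 -0.6   2.21 -0.14  0.42  1.64]
```

```bash
python3 -m jog '[{"jaw":1,"dx":-0.68,"dy":0,"dz":1.16,"wx":0,"wy":0,"wz":0},{"jaw":1,"dx":-0.68,"dy":0,"dz":1.16,"wx":0,"wy":0,"wz":0},{"jaw":1,"dx":-0.15,"dy":0,"dz":1.05,"wx":0,"wy":0,"wz":0},{"jaw":1,"dx":-0.15,"dy":0,"dz":1.05,"wx":0,"wy":0,"wz":0},{"jaw":1,"dx":0.19,"dy":0,"dz":0.47,"wx":0,"wy":0,"wz":0},{"jaw":1,"dx":0.19,"dy":0,"dz":0.47,"wx":0,"wy":0,"wz":0},{"jaw":1,"dx":0,"dy":0,"dz":0,"wx":0,"wy":0,"wz":0}]' 10 >/dev/null; python3 st.py
```

```text
t 6.65 unit pos [52.9  2.4 92. ] F [ 0.8 -0.1 -0.1] w 0.0
tool axes in unit frame (cols) [[-0.838, -0.024, 0.546], [0.001, 0.999, 0.045], [-0.546, 0.038, -0.837]] q [ 0.73  0.09 -0.62  2.16  0.14  0.33  1.4 ]
```

```bash
python3 -m jog '[{"jaw":1,"dx":0.1,"dy":0,"dz":0.16,"wx":0,"wy":0,"wz":0},{"jaw":1,"dx":0,"dy":0,"dz":0,"wx":0,"wy":0,"wz":0}]' 10 >/dev/null; python3 st.py;  python3 -m jog '[{"jaw":1,"dx":0.1,"dy":0,"dz":0.16,"wx":0,"wy":0,"wz":0},{"jaw":1,"dx":0,"dy":0,"dz":0,"wx":0,"wy":0,"wz":0}]' 10 >/dev/null; python3 st.py
```

```text
t 6.9 unit pos [53.2  2.3 90.7] F [-0.9  0.2  1.4] w 0.01
tool axes in unit frame (cols) [[-0.837, -0.024, 0.546], [0.001, 0.999, 0.045], [-0.547, 0.038, -0.836]] q [ 0.73  0.09 -0.62  2.16  0.14  0.33  1.39]
t 7.15 unit pos [53.6  2.4 89.8] F [-7.5  0.5 11.6] w 0.01
tool axes in unit frame (cols) [[-0.837, -0.024, 0.547], [0.001, 0.999, 0.044], [-0.548, 0.037, -0.836]] q [ 0.72  0.09 -0.62  2.16  0.15  0.33  1.39]
```

The tool meets a firm stop at the expected height, so the marker is flat. I retreat straight up and check.

```bash
python3 -m jog '[{"jaw":1,"dx":-0.5,"dy":0,"dz":-0.8,"wx":0,"wy":0,"wz":0},{"jaw":1,"dx":-1.6,"dy":0,"dz":-2.5,"wx":0,"wy":0,"wz":0},{"jaw":1,"dx":-1.6,"dy":0,"dz":-2.5,"wx":0,"wy":0,"wz":0},{"jaw":1,"dx":0,"dy":0,"dz":-5,"wx":0,"wy":0,"wz":0},{"jaw":1,"dx":3,"dy":0,"dz":-5,"wx":0,"wy":0,"wz":0},{"jaw":1,"dx":3,"dy":0,"dz":-5,"wx":0,"wy":0,"wz":0},{"jaw":1,"dx":0,"dy":0,"dz":0,"wx":0,"wy":0,"wz":0},{"jaw":1,"dx":0,"dy":0,"dz":0,"wx":0,"wy":0,"wz":0}]' 10 >/dev/null; python3 st.py
python3 - <<'E'
from h import *
a=get_image("scene")["color"][130:290,200:430,::-1];b=get_image("top")["color"][100:260,240:470,::-1]
cv2.imwrite("pics/c3.png",cv2.resize(np.hstack([a,b]),(800,278),interpolation=cv2.INTER_CUBIC))
E
```

```text
t 8.15 unit pos [-32.4  -3.7 220.2] F [-0.8  0.2 -0.4] w 0.0
tool axes in unit frame (cols) [[-0.846, -0.025, 0.533], [0.002, 0.999, 0.05], [-0.534, 0.044, -0.845]] q [ 0.37 -0.29 -0.2   2.19 -0.14  0.68  1.63]
```

View pics/c3.png

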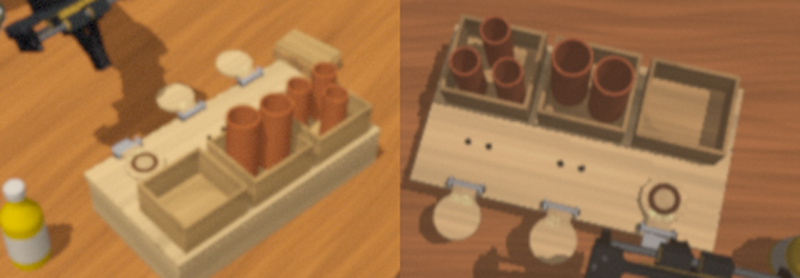

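Marker a lies flat with its ring up, at (145,162) in the left half and (663,200) in the right. The other two markers, the sleeves and the glue bottle are unchanged, and the robot is clear.

```bash
python3 -c "
from rig import workorder;print(workorder.finish_job())"
```

```text
the job is handed in; nothing more can be done
None
```

The empty bin's marker now lies flat on the shelf, ringed face up, with nothing else moved in the last camera check; the job was handed in after about 8 s of robot time, and no verdict came back.

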